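# Couple the book holder to its ball post and latch it

## Robot

A 7-joint arm with a two-finger parallel gripper is mounted at the origin on the work surface. World frame = base frame: x ahead of the robot, y to its left, z up, the work surface at z = 0. Lengths are in m, angles in degrees, forces in N, time in s.
With the tool pointing down it reaches from about 0.425 to 0.875 m from the base axis. Payload 8.4 kg.
Tool frame: the origin (TCP) lies midway between the tips of the shut fingers; the grasp point (between the pads) lies 19 mm behind it; z points along the fingers, y is the line along which they close (so a half turn about z gives the same grasp; the last joint's range is limited). The gripper opens to 87 mm and grips with 3 to 60 N. Pads are 19 mm wide; open, the fingers measure 117 mm over their backs; the gripper's body (75 mm by 190 mm) begins 51 mm behind the grasp point.
Start: joints at [-5.684, 19.091, 2.286, 83.961, -0.768, 76.965, -3.352], TCP at [0.65, -0, 0.223] pointing down, gripper open.
Joint ranges: [-147.57, 147.57], [-21.85, 119.76], [-74.77, 79.35], [14.55, 137.4], [-85.83, 265.84], [4.83, 119.75], [-152.11, 152.11]. Speed limits (degrees/s): [127.2, 127.2, 159.86, 159.86, 180, 180, 180].

## Interface

Orientations are given as [roll, pitch, yaw] about the fixed x, y, z axes, in that order (R = Rz(yaw) Ry(pitch) Rx(roll)).
In Python, from plant import get_obs, optics, ticket gives the robot as it stands.
- The arm moves only by the tool drive_tool, never from a script. Its argument "plan" is a list of rows, each an object with "delta_pos": the shift along the tool's x, y, z in units of 40 mm (1.0 is 40 mm), a list of three; "spin": the turn about the tool's z in units of 8 degrees (1.0 is 8 degrees); "grip": the closure, from -1 (fully open) to 1 (shut). A call has 1 to 8 rows; each row is the pose to reach, as a shift and turn from the pose commanded when the call began, along the tool's axes at that moment; what a row does not reach only later rows make up. A row lasts 1/10 s, in which the tool goes at most 50 mm and 8.59 degrees, less where a joint would pass 70% of its speed; a pose out of reach is approached as far as the arm can. A call with a gripper value outside its range is refused whole. The fingers move at their own pace and stop on an object; the grip force is fixed at half the most. Time passes only in rows, so rows that repeat a pose let the fingers close. It gives the time, the measured TCP pose, the force, the opening and the grip force at its end, in the units of the state.
- get_obs(): the state, without advancing time (a new reading comes with each control period).
- optics.get_image(name): name is "scene" or "side" or "wrist"; returns a dict with "frame" (480x640x3 uint8, red, green, blue), "z_map" (480x640 float32, m along the optical axis (not along the pixel's ray), 0 where there is no reading), "fx", "fy", "cx", "cy" (pixels), "cam_to_world" (4x4, takes a point from camera to world coordinates). Camera axes: x right, y down, z forward; pixel columns grow to the right and rows downward; lengths in m; the calibration is good to about 2 mm. A picture is of the moment at which its call begins.
- ticket.job_done(): hands the job in; it is judged then, once.
The state is a dict: "t": time; "qpos": joint angles; "joint_vel": joint speeds; "joint_efforts": joint torques, N m; "eef_pos": TCP position; "tcp_rot": TCP orientation; "wrist_force": force on the tool from outside, world axes, zero at the start; "torque": the same for the moment, N m; "finger_gap": opening from 0.0 (shut) to 1.0 (fully open); "gripper_force": force on a finger pad.
Only numpy, scipy, OpenCV 4.12 (cv2) and the standard library are available. Lean on these libraries where they do the work, as an engineer would, in place of code of your own. Each camera call takes 0.05 s, during which the arm holds its last target. There are 200 camera calls.

## Task

Put the wire cookbook holder back on its ball stand at the worktop: lower its socket over the ball, press it down past the spring catches until it is fully home on the ball, and only then press the latch lever down until it is locked. Feel your way and do not force it: never load the stand with more than about 35 N. Leave the soap bottle, the brush and the dish where they are.

Things in the scene. Friction and masses are not known exactly. Their poses are not given: they have to be found in the camera images.
- holder: Wire cookbook holder, 0.45 to 0.6 kg, loose on the worktop. Its socket block (x -25 to 45, y -25 to 25, 49 mm high) has a bore 41 mm wide open downwards, slotted at -x. At +x a bracket bears a wire book rest 145 mm wide: ledge from x 37, z 38; back leaning away from x 68, z 40 to x 113, z 180. Origin: underside, on the bore's axis; z up. Centre of mass at x 16.
- socket (a point): Socket centre, on the bore's axis 24 mm above the block's underside: it coincides with the ball's centre when the holder is fully home. The rim then stands about 1 mm above the shoulder under the ball, and the holder leans by up to 2 degrees.
- grip (a point): Where to grip the block from above by its flat parallel sides (50 mm apart: close the fingers along the holder's y). 8 mm to +x of the bore's axis, 34 mm above the underside, 15 mm below the roof. The raised lever reaches 56 mm above this point, on its -x side. Grip it firmly (about 40 N).
- crown: Seat pad in the top of the bore, hidden; origin 19 mm above the socket centre, +z up. It lands on the ball when home. Before that, four sprung pins in the bore catch the ball 15 to 20 mm above home and carry the holder's weight there. A further push of about 8 to 14 N drives them over the ball, the resistance vanishes, and the last 10 mm end hard on the pad.
- lever (a joint): Latch lever: 0 = up, 0.40 = flat on the block, locked; stays where left. Hinge along the holder's y at x 31, z 45 mm of its frame. Going down, a claw on it passes through the slot under the ball and over centre: 1 to 2 N at first, 4 to 9 N between 0.1 and 0.25, then it drops to a hard stop. It cannot go right down unless the socket is home.
- lever_pad (a point): Middle of the top face of the lever's black end pad (20 x 24 mm), pressed from above. In the holder's frame at x -33, z 87 mm with the lever up, x -44, z 58.5 mm when locked.
- stand: Fixed ball stand: flange 92 mm wide, sleeve, clamp ring, telescopic column with shoulder disc 60 mm wide, neck 16 mm, steel ball 38 mm. Origin: flange centre on the worktop; its z is the ball's axis. The column is clamped at any height: the ball's centre is 85 to 115 mm above the worktop, not measured (find it by eye or feel), 25 mm above the shoulder. It does not yield.
- soap_bottle: Brown glass bottle, 62 mm across, 150 mm tall; loose, leave alone. Origin: underside centre.
- pot_brush: Round pot brush with a wooden ball handle, 70 mm across, 85 mm tall; loose, leave alone. Origin: underside centre.
- dish: White bowl, 100 mm across, 32 mm tall; loose, leave alone. Origin: underside centre.
Not all that is in view belongs to the job. Of the things shaped like the holder, the aluminium one is meant. What is shaped like the stand but red is not meant.

How it is judged:
By the outcome, as a careful person would: the job done as asked, in the order asked, and still so for the second after the job is handed in, with the robot touching nothing.
It also fails if it takes over 64 s, if anything falls off the work surface, if the arm or the gripper's body presses on something with over 40 N, if the wrist force passes 120 N, or if a joint passes its speed limit or range.

## Working session

There is one attempt and no reset: what is moved stays moved. The work goes in short steps, Python scripts to look and compute and a tool call to move; the robot and the scene stay as the last step left them, time stands still between calls to the robot, and variables do not carry over. Pictures are saved under pics/ and viewed, at most 10 in all, crops included, and the job is handed in when it is done.

Besides the shell and the picture viewer there is one more tool, called as name(argument=value, ...), one argument or row to a line, values as JSON. drive_tool: Moves the arm, as the interface text tells. Its arguments: {"type":"object","properties":{"plan":{"type":"array"}},"required":["plan"]}

```bash
ls; mkdir -p pics; cat > h.py <<'E'
import numpy as np, cv2
from plant import get_obs, optics, ticket
def snap(n,f):
    d=optics.get_image(n); np.savez('/tmp/'+f+'.npz',**d)
    cv2.imwrite('pics/'+f+'.png',d['frame'][:,:,::-1]); return d
def cloud(d):
    z=d['z_map'].astype(float); v,u=np.indices(z.shape)
    P=np.stack([(u-d['cx'])/d['fx']*z,(v-d['cy'])/d['fy']*z,z,np.ones_like(z)],-1)@np.array(d['cam_to_world']).T
    P=P[...,:3]; P[z<=0]=np.nan; return P
E
python3 - <<'E'
from h import *
a=snap('scene','s1');b=snap('side','d1')
print(get_obs())
for d in(a,b): print(d['fx'],d['cx'],d['cy'],np.round(d['cam_to_world'],3).tolist())
E
```

```text
pics
{'t': 0.1, 'qpos': array([-5.68236046, 19.12818055,  2.28478121, 84.00424656, -0.76758517,
       76.96571065, -3.35017198]), 'joint_vel': array([-0.07029021, -0.08365321, -0.08934887, -0.08521121,  0.03472349,
        0.06565539, -0.06964176]), 'joint_efforts': array([ 3.73962146e-03, -6.57807541e+01,  1.33961700e+00, -4.04708719e+01,
       -5.96434018e-02,  4.10120690e-02, -6.81097418e-06]), 'eef_pos': array([ 6.49587777e-01, -4.40247025e-05,  2.21757867e-01]), 'tcp_rot': array([-1.79917302e+02,  5.79249781e-03,  8.99992273e+01]), 'wrist_force': array([-0.62222369, -0.00473244, -0.76663696]), 'torque': array([-0.01643389,  0.01654401,  0.00368524]), 'gripper_force': 0.0, 'finger_gap': 0.9996103500054172}
496.5302391168686 320.86455991565475 240.3963849013708 [[-0.062, 0.726, -0.685, 1.269], [0.998, 0.049, -0.037, 0.136], [0.007, -0.686, -0.728, 0.806], [0.0, 0.0, 0.0, 1.0]]
581.0909194519935 319.2751312883057 232.26795327213836 [[0.999, -0.039, 0.038, 0.559], [-0.055, -0.695, 0.717, -0.83], [-0.001, -0.718, -0.696, 1.004], [0.0, 0.0, 0.0, 1.0]]
```

View pics/s1.png

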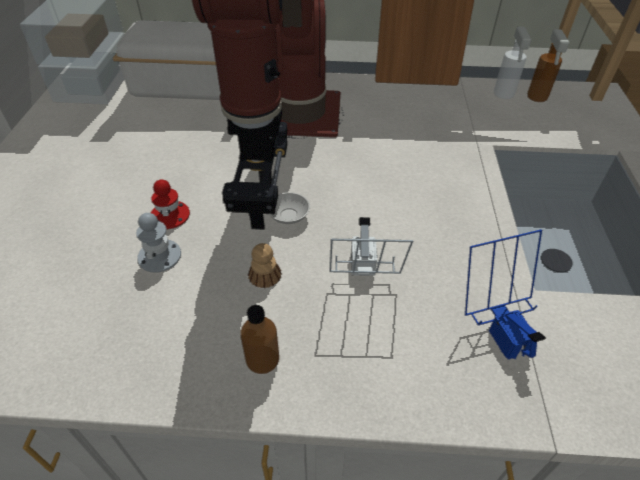

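View pics/d1.png

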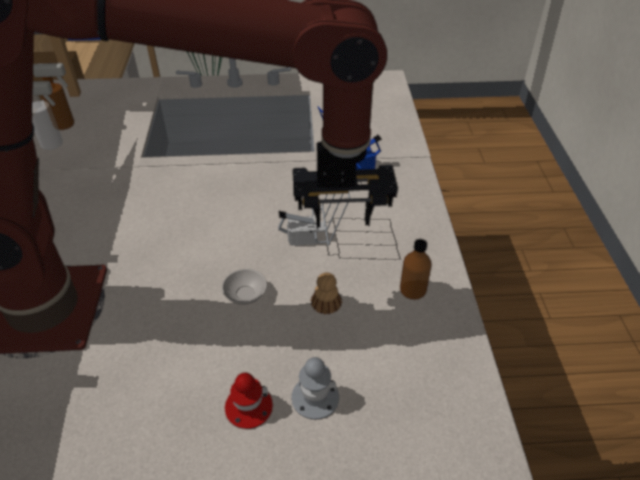

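The scene view shows the aluminium holder at about (365,255) with its black lever pad at (364,222). The grey stand's ball is at (149,220), with the red decoy at (162,188). The brush (264,265), bottle (260,340) and dish (290,209) lie between holder and stand. The side view has the ball at (315,366) and the holder at (305,225).

```bash
python3 - <<'E'
from h import *
from scipy.optimize import least_squares
L=lambda f:dict(np.load('/tmp/'+f+'.npz'))
def med(P,m): Q=P[m&np.isfinite(P[...,0])]; return Q
S={}
for f,bb,hb in(('s1',(120,195,200,275),(320,205,415,285)),('d1',(285,345,350,420),(270,185,345,250))):
    d=L(f);P=cloud(d);F=d['frame'].astype(int)
    x0,y0,x1,y1=bb; Q=P[y0:y1,x0:x1].reshape(-1,3);Q=Q[np.isfinite(Q[:,0])]
    print(f,'table z',np.nanmedian(P[300:330,200:230,2] if f=='s1' else P[330:350,200:230,2]))
    zt=Q[:,2].max();B=Q[Q[:,2]>zt-0.025]
    r=least_squares(lambda c:np.linalg.norm(B-c,axis=1)-.019,B.mean(0)-[0,0,.015],loss='soft_l1',f_scale=.001)
    print('ball',r.x.round(4),len(B),'top',zt,'rms',np.std(r.fun))
    Fl=Q[(Q[:,2]>0.004)&(Q[:,2]<0.02)];print('flange bounds',Fl.min(0).round(3),Fl.max(0).round(3))
    x0,y0,x1,y1=hb; Q=P[y0:y1,x0:x1];C=F[y0:y1,x0:x1]
    pad=(C.max(-1)<50)&(Q[...,2]>.06)&(Q[...,2]<.1);A=Q[pad];print('pad',len(A),A.mean(0).round(4) if len(A) else '',A.min(0).round(3) if len(A) else '',A.max(0).round(3) if len(A) else '')
    roof=(Q[...,2]>.044)&(Q[...,2]<.053);A=Q[roof];print('roof',len(A),A.min(0).round(3),A.max(0).round(3))
    hi=Q[(Q[...,2]>.165)&(Q[...,2]<.19)];print('top wire',len(hi),hi[np.argmin(hi[:,1])].round(4) if len(hi) else '',hi[np.argmax(hi[:,1])].round(4) if len(hi) else '')
    # others
d=L('s1');P=cloud(d)
for n,(x0,y0,x1,y1) in dict(red=(150,175,192,225),bottle=(240,303,282,372),brush=(247,240,284,288),dish=(270,194,312,225)).items():
    Q=P[y0:y1,x0:x1].reshape(-1,3);Q=Q[Q[:,2]>.012];print(n,Q.min(0).round(3),Q.max(0).round(3))
def up(f,b,n,k):
    c=cv2.imread('pics/%s.png'%f)[b[1]:b[3],b[0]:b[2]];return cv2.resize(c,(400,400),interpolation=cv2.INTER_CUBIC)
cv2.imwrite('pics/c1.png',np.hstack([up('s1',(310,195,410,295),0,0),up('d1',(255,175,355,275),0,0)]))
E
```

```text
s1 table z -0.000914785076096436
ball [ 0.5804 -0.2512  0.1033] 271 top 0.12337656316814305 rms 0.0012616073118496623
flange bounds [ 0.411 -0.348  0.004] [ 0.628 -0.204  0.02 ]
pad 59 [0.5271 0.1852 0.083 ] [0.52  0.177 0.078] [0.534 0.196 0.086]
roof 353 [0.519 0.118 0.044] [0.636 0.26  0.053]
top wire 209 [0.6735 0.1195 0.1774] [0.6669 0.2621 0.1653]
d1 table z 0.0010519101924439944
ball [ 0.5813 -0.2508  0.1051] 333 top 0.12994802881335732 rms 0.0014630966852945482
flange bounds [ 0.523 -0.298  0.004] [ 0.653 -0.129  0.02 ]
pad 29 [0.5262 0.1817 0.0852] [0.521 0.173 0.08 ] [0.532 0.195 0.09 ]
roof 340 [0.517 0.115 0.044] [0.635 0.258 0.053]
top wire 0  
red [ 0.429 -0.292  0.012] [ 0.595 -0.23   0.12 ]
bottle [ 0.791 -0.023  0.012] [0.846 0.037 0.151]
brush [ 0.598 -0.049  0.012] [0.652 0.014 0.086]
dish [ 0.39  -0.023  0.012] [0.745 0.063 0.334]
```

View pics/c1.png

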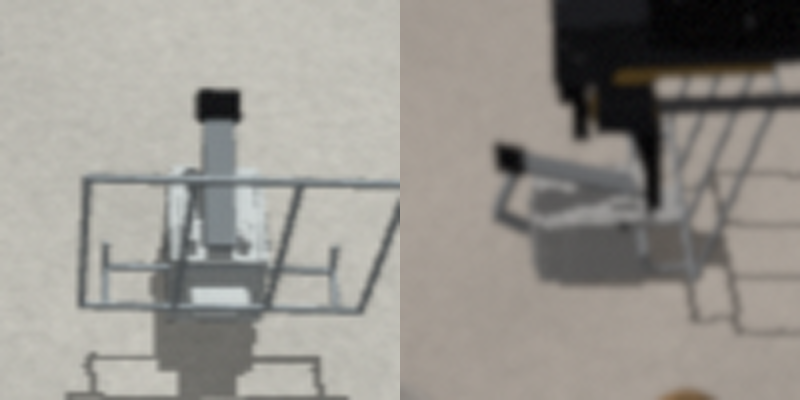

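```bash
python3 - <<'E'
from h import *
d=snap('wrist','w0');T=np.array(d['cam_to_world']);o=get_obs()
print(T.round(3).tolist(),d['fx'],o['eef_pos'],o['wrist_force'])
L=dict(np.load('/tmp/s1.npz'));P=cloud(L)
Q=P[182:225,152:192].reshape(-1,3);C=L['frame'][182:225,152:192].reshape(-1,3).astype(int)
m=(C[:,0]>2*C[:,1])&(C[:,0]>60)&(Q[:,2]>.07);print('red ball',Q[m].mean(0),Q[m].max(0),Q[m].min(0))
E
```

```text
[[1.0, -0.0, -0.003, 0.65], [-0.001, -0.954, -0.299, 0.082], [-0.002, 0.299, -0.954, 0.384], [0.0, 0.0, 0.0, 1.0]] 390.82967724558443 [ 6.49653250e-01 -2.40094364e-05  2.21862176e-01] [-0.53469517  0.24757108  0.32927043]
red ball [ 0.46473604 -0.25773797  0.09125035] [ 0.47537985 -0.24392142  0.10623834] [ 0.44556235 -0.27568209  0.07071863]
```

drive_tool(
  plan=[
    {"delta_pos": [4.65, -2.0, -1.0], "spin": -11.25, "grip": -1},
    {"delta_pos": [4.65, -2.0, -1.0], "spin": -11.25, "grip": -1},
    {"delta_pos": [4.65, -2.0, -1.0], "spin": -11.25, "grip": -1},
    {"delta_pos": [4.65, -2.0, -1.0], "spin": -11.25, "grip": -1},
    {"delta_pos": [4.65, -2.0, -1.0], "spin": -11.25, "grip": -1},
    {"delta_pos": [4.65, -2.0, -1.0], "spin": -11.25, "grip": -1},
    {"delta_pos": [4.65, -2.0, -1.0], "spin": -11.25, "grip": -1},
    {"delta_pos": [4.65, -2.0, -1.0], "spin": -11.25, "grip": -1},
  ],
)

```text
t: 0.95
eef_pos: [0.5698, 0.1861, 0.2623]
tcp_rot: [-180.0, -0.0, 159.1]
wrist_force: [-0.1, 0.2, 1.1]
finger_gap: 0.998
gripper_force: 0.0
```

drive_tool(
  plan=[
    {"delta_pos": [0, 0, 0], "spin": -2.9, "grip": -1},
    {"delta_pos": [0, 0, 0], "spin": -2.9, "grip": -1},
    {"delta_pos": [0, 0, 0], "spin": -2.9, "grip": -1},
    {"delta_pos": [0, 0, 0], "spin": -2.9, "grip": -1},
    {"delta_pos": [0, 0, 0], "spin": -2.9, "grip": -1},
  ],
)

```text
t: 1.45
eef_pos: [0.5699, 0.1859, 0.2624]
tcp_rot: [-180.0, -0.0, -178.2]
wrist_force: [0.4, -0.7, 0.1]
finger_gap: 1.003
gripper_force: 0.0
```

```bash
python3 - <<'E'
from h import *
d=snap('wrist','w1');a=snap('scene','s2');b=snap('side','d2')
o=get_obs();print(o['eef_pos'],o['tcp_rot'])
for n,d in(('w',d),('s',a),('d',b)):
    P=cloud(d);m=(P[...,0]>.5)&(P[...,0]<.62)&(P[...,1]>.13)&(P[...,1]<.24)
    r=m&(P[...,2]>.042)&(P[...,2]<.056);A=P[r];print(n,'roof',len(A),np.percentile(A,[2,50,98],axis=0).round(4).tolist())
    k=m&(d['frame'].max(-1)<55)&(P[...,2]>.06)&(P[...,2]<.11);A=P[k];print('pad',len(A),np.percentile(A,[3,50,97],axis=0).round(4).tolist() if len(A) else '')
E
```

```text
[0.56995853 0.18598493 0.26248977] [-1.79996950e+02 -6.33626798e-03 -1.78159247e+02]
w roof 2363 [[0.5183, 0.16, 0.0425], [0.5713, 0.1848, 0.0493], [0.6043, 0.2115, 0.0555]]
pad 537 [[0.5182, 0.1739, 0.081], [0.5263, 0.185, 0.0847], [0.535, 0.1956, 0.0877]]
s roof 368 [[0.5398, 0.1624, 0.0433], [0.5857, 0.1892, 0.0479], [0.6048, 0.2119, 0.0553]]
pad 64 [[0.52, 0.1766, 0.0792], [0.5261, 0.1851, 0.0824], [0.5347, 0.1935, 0.0865]]
d roof 366 [[0.5187, 0.1575, 0.0424], [0.5687, 0.1749, 0.0493], [0.6041, 0.212, 0.0549]]
pad 31 [[0.5208, 0.1739, 0.0806], [0.5256, 0.183, 0.0849], [0.5325, 0.1926, 0.0885]]
```

View pics/w1.png

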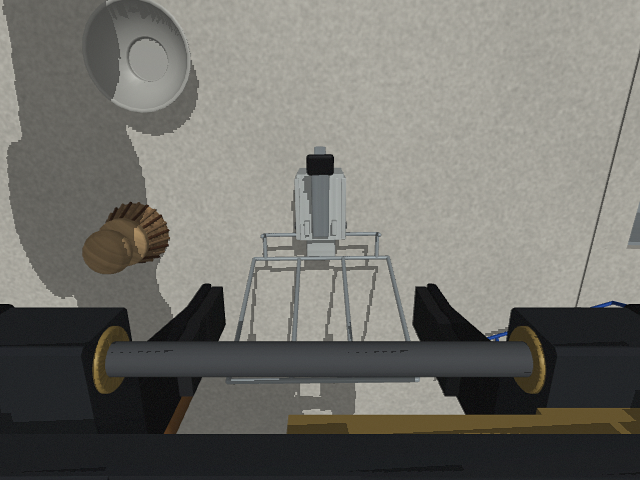

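The wrist view shows the block roof at (297–345, 168–240) parallel to the image axes, with the lever pad at (320,164). The yaw match is good, with the bore at about (0.5595, 0.186).

drive_tool(
  plan=[
    {"delta_pos": [-0.06, 0, 1.2], "spin": 0, "grip": -1},
    {"delta_pos": [-0.06, 0, 2.4], "spin": 0, "grip": -1},
    {"delta_pos": [-0.06, 0, 3.6], "spin": 0, "grip": -1},
    {"delta_pos": [-0.06, 0, 4.6], "spin": 0, "grip": -1},
    {"delta_pos": [-0.06, 0, 5.1], "spin": 0, "grip": -1},
    {"delta_pos": [-0.06, 0, 5.6], "spin": 0, "grip": -1},
    {"delta_pos": [-0.06, 0, 5.9], "spin": 0, "grip": -1},
    {"delta_pos": [-0.06, 0, 6.0], "spin": 0, "grip": -1},
  ],
)

```text
t: 2.4
eef_pos: [0.5717, 0.1858, 0.0214]
tcp_rot: [-180.0, -0.1, -178.1]
wrist_force: [-0.9, -1.6, 0.7]
finger_gap: 0.998
gripper_force: 0.0
```

drive_tool(
  plan=[
    {"delta_pos": [0, 0, 0.08], "spin": 0, "grip": -1},
    {"delta_pos": [0, 0, 0.08], "spin": 0, "grip": 1},
    {"delta_pos": [0, 0, 0.08], "spin": 0, "grip": 1},
    {"delta_pos": [0, 0, 0.08], "spin": 0, "grip": 1},
    {"delta_pos": [0, 0, 0.08], "spin": 0, "grip": 1},
    {"delta_pos": [0, 0, 0.08], "spin": 0, "grip": 1},
    {"delta_pos": [0, 0, 0.08], "spin": 0, "grip": 1},
  ],
)

```text
t: 3.1
eef_pos: [0.5725, 0.1864, 0.0196]
tcp_rot: [180.0, 0.0, -178.0]
wrist_force: [0.5, 1.7, 1.0]
finger_gap: 0.574
gripper_force: 30.0
```

```bash
python3 - <<'E'
from h import *
o=get_obs();print(o)
E
```

```text
{'t': 3.1, 'qpos': array([-11.41904372,  24.79323456, -13.28629429, 102.04201716,
         6.83037014,  53.91629423,  64.41008019]), 'joint_vel': array([-0.06073465,  0.01910582, -0.00060411, -0.13704273,  0.08422366,
        0.06813492, -0.11421108]), 'joint_efforts': array([ 5.15216868e-01, -6.44243503e+01, -2.29628988e+00, -3.26524258e+01,
        2.18870700e-01,  1.44858425e-01,  4.39546863e-02]), 'eef_pos': array([0.57249688, 0.18638953, 0.01958709]), 'tcp_rot': array([ 1.79975399e+02,  2.18276759e-02, -1.78038898e+02]), 'wrist_force': array([0.51371933, 1.69124367, 1.01147338]), 'torque': array([ 0.36608761, -0.03020756, -0.03257732]), 'gripper_force': 29.96339862927769, 'finger_gap': 0.5741743699731842}
```

drive_tool(
  plan=[
    {"delta_pos": [0, 0, -0.25], "spin": 0, "grip": 1},
    {"delta_pos": [0, 0, -0.8], "spin": 0, "grip": 1},
    {"delta_pos": [0, 0, -1.5], "spin": 0, "grip": 1},
    {"delta_pos": [0, 0, -2.2], "spin": 0, "grip": 1},
    {"delta_pos": [0, 0, -2.9], "spin": 0, "grip": 1},
    {"delta_pos": [0, 0, -3.6], "spin": 0, "grip": 1},
    {"delta_pos": [0, 0, -4.2], "spin": 0, "grip": 1},
    {"delta_pos": [0, 0, -4.5], "spin": 0, "grip": 1},
  ],
)

```text
t: 3.9
eef_pos: [0.5728, 0.1862, 0.2018]
tcp_rot: [180.0, 0.1, -178.0]
wrist_force: [0.0, -0.5, -4.7]
finger_gap: 0.571
gripper_force: 30.0
```

drive_tool(
  plan=[
    {"delta_pos": [0, -0.3, 0], "spin": 0, "grip": 1},
    {"delta_pos": [0, -0.9, 0], "spin": 0, "grip": 1},
    {"delta_pos": [0, -1.6, 0], "spin": 0, "grip": 1},
    {"delta_pos": [0, -2.4, 0], "spin": 0, "grip": 1},
    {"delta_pos": [0, -3.2, 0], "spin": 0, "grip": 1},
    {"delta_pos": [-0.16, -4.0, 0], "spin": 0, "grip": 1},
    {"delta_pos": [-0.16, -4.8, 0], "spin": 0, "grip": 1},
    {"delta_pos": [-0.16, -5.6, 0], "spin": 0, "grip": 1},
  ],
)

```text
t: 4.7
eef_pos: [0.585, -0.0401, 0.1972]
tcp_rot: [-180.0, -0.2, -178.1]
wrist_force: [0.1, -0.7, -5.1]
finger_gap: 0.571
gripper_force: 30.0
```

drive_tool(
  plan=[
    {"delta_pos": [0, -0.8, 0], "spin": 0, "grip": 1},
    {"delta_pos": [0, -1.6, 0], "spin": 0, "grip": 1},
    {"delta_pos": [0, -2.4, 0], "spin": 0, "grip": 1},
    {"delta_pos": [0, -3.1, 0], "spin": 0, "grip": 1},
    {"delta_pos": [0, -3.6, 0], "spin": 0, "grip": 1},
    {"delta_pos": [0, -4.0, 0], "spin": 0, "grip": 1},
    {"delta_pos": [0, -4.0, 0], "spin": 0, "grip": 1},
    {"delta_pos": [0, -4.0, 0], "spin": 0, "grip": 1},
  ],
)

```text
t: 5.5
eef_pos: [0.5913, -0.1972, 0.1984]
tcp_rot: [179.9, -0.1, -178.1]
wrist_force: [0.5, 0.3, -5.3]
finger_gap: 0.576
gripper_force: 30.0
```

```bash
python3 - <<'E'
from h import *
o=get_obs();print(o['t'],o['eef_pos'],o['tcp_rot'],o['wrist_force'],o['torque'],o['finger_gap'])
a=snap('scene','s3');b=snap('side','d3');w=snap('wrist','w3')
up=lambda f,b:cv2.resize(cv2.imread('pics/%s.png'%f)[b[1]:b[3],b[0]:b[2]],(400,400),interpolation=cv2.INTER_CUBIC)
cv2.imwrite('pics/c3.png',np.hstack([up('s3',(70,120,250,300)),up('d3',(200,220,400,420))]))
E
```

```text
5.5 [ 0.59134434 -0.19719918  0.1983905 ] [ 1.79946677e+02 -8.25360309e-02 -1.78060934e+02] [ 0.46225025  0.31685651 -5.33366539] [ 0.14544256 -0.07354054 -0.01756041] 0.5755510132856537
```

View pics/c3.png

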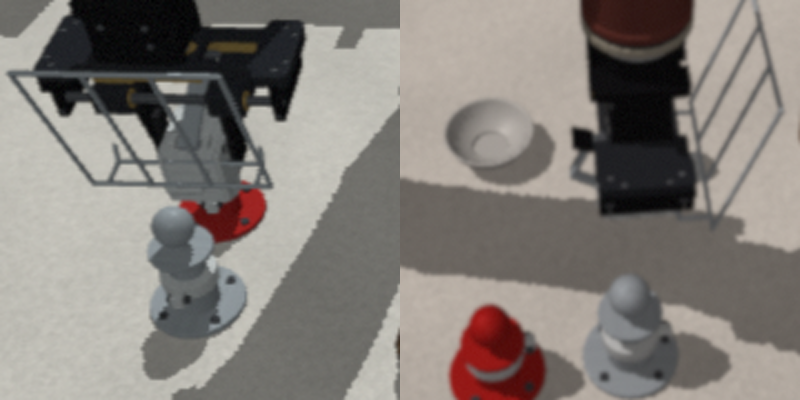

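View pics/w3.png

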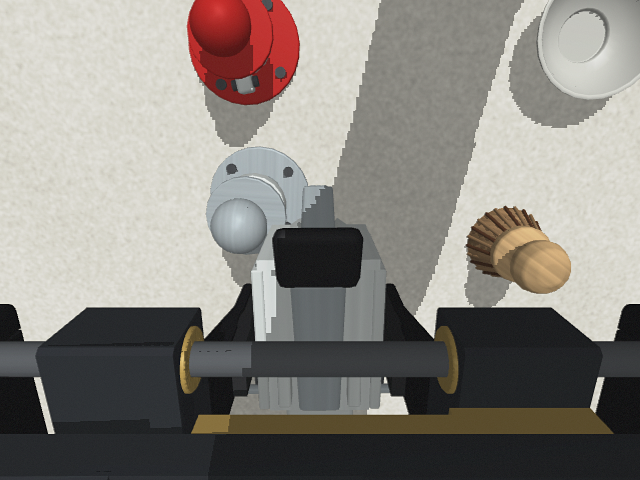

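The holder hangs level in the grip. In the wrist view the steel ball is at (238,225) and the lever pad at (318,257). Next: refine the ball and the in-hand holder position.

```bash
python3 - <<'E'
from h import *
from scipy.optimize import least_squares
tcp=np.array([.59134,-.1972,.1984]);y=np.radians(1.95);ex=np.array([np.cos(y),np.sin(y)]);ey=np.array([-ex[1],ex[0]])
for f in('s1','d1','s2','d2','s3','d3','w3'):
    d=dict(np.load('/tmp/'+f+'.npz'));P=cloud(d).reshape(-1,3);c=np.array([.581,-.251,.104])
    B=P[(np.linalg.norm(P-c,axis=1)<.026)&(P[:,2]>.096)]
    for _ in range(3):
        r=least_squares(lambda p:np.linalg.norm(B-p,axis=1)-.019,c,loss='soft_l1',f_scale=.0007);c=r.x
        B=P[(abs(np.linalg.norm(P-c,axis=1)-.019)<.003)&(P[:,2]>c[2]-.006)]
    # direction-only centre: silhouette of ball via depth points
    print(f,len(B),c.round(4),np.std(r.fun).round(5))
    if f in('s3','d3','w3'):
        q=P-tcp;H=np.c_[q[:,:2]@ex,q[:,:2]@ey,q[:,2]+.0196]
        A=H[(abs(H[:,2]-.049)<.004)&(abs(H[:,0])<.06)&(abs(H[:,1])<.027)];print(' roof',len(A),np.percentile(A,[2,98],axis=0).round(4).tolist())
        k=(d['frame'].reshape(-1,3).max(-1)<55)&(abs(H[:,0]+.046)<.016)&(abs(H[:,1])<.02)&(abs(H[:,2]-.085)<.012);A=H[k]
        if len(A):print(' pad',len(A),np.percentile(A,[3,50,97],axis=0).round(4).tolist())
E
```

```text
s1 267 [ 0.5804 -0.2512  0.1034] 0.00109
d1 341 [ 0.5813 -0.2507  0.1051] 0.00119
s2 271 [ 0.5806 -0.2511  0.1035] 0.00118
d2 341 [ 0.5814 -0.2504  0.1051] 0.00111
s3 265 [ 0.5804 -0.2514  0.1036] 0.00116
 roof 363 [[-0.0286, -0.0261, 0.0452], [0.0514, 0.0255, 0.0523]]
d3 339 [ 0.5814 -0.2505  0.105 ] 0.00124
 roof 32 [[-0.056, -0.0244, 0.0453], [0.0592, 0.024, 0.0523]]
 pad 93 [[-0.0526, -0.0107, 0.0804], [-0.0455, -0.0018, 0.0851], [-0.0377, 0.0076, 0.089]]
w3 2475 [ 0.5821 -0.2516  0.1044] 0.00051
 roof 8199 [[-0.0541, -0.0246, 0.0465], [0.0323, 0.025, 0.0513]]
 pad 5021 [[-0.0539, -0.0108, 0.0817], [-0.0467, 0.0, 0.0856], [-0.0369, 0.0107, 0.0879]]
```

drive_tool(
  plan=[
    {"delta_pos": [-0.04, -0.4, 0], "spin": 0, "grip": 1},
    {"delta_pos": [-0.04, -0.9, 0], "spin": 0, "grip": 1},
    {"delta_pos": [-0.04, -1.345, 0], "spin": 0, "grip": 1},
    {"delta_pos": [-0.04, -1.345, 0.4], "spin": 0, "grip": 1},
    {"delta_pos": [-0.04, -1.345, 0.8], "spin": 0, "grip": 1},
    {"delta_pos": [-0.04, -1.345, 1.1], "spin": 0, "grip": 1},
    {"delta_pos": [-0.04, -1.345, 1.2], "spin": 0, "grip": 1},
    {"delta_pos": [-0.04, -1.345, 1.2], "spin": 0, "grip": 1},
  ],
)

```text
t: 6.45
eef_pos: [0.5949, -0.2503, 0.1503]
tcp_rot: [179.9, -0.1, -178.0]
wrist_force: [0.3, -0.4, -4.9]
finger_gap: 0.574
gripper_force: 30.0
```

```bash
python3 - <<'E'
from h import *
from scipy.optimize import least_squares
o=get_obs();print(o['t'],o['eef_pos'],o['tcp_rot'],o['wrist_force'])
w=snap('wrist','w4');a=snap('scene','s4');b=snap('side','d4')
o=get_obs();print(o['t'],o['eef_pos'],o['tcp_rot'],o['wrist_force'])
up=lambda f,b:cv2.resize(cv2.imread('pics/%s.png'%f)[b[1]:b[3],b[0]:b[2]],(400,400),interpolation=cv2.INTER_CUBIC)
cv2.imwrite('pics/c4.png',np.hstack([up('s4',(90,140,210,260)),up('d4',(250,290,370,410))]))
E
```

```text
6.45 [ 0.59491554 -0.25033946  0.15025711] [ 1.79949215e+02 -9.75256948e-02 -1.77989999e+02] [ 0.27904877 -0.36162609 -4.88712867]
6.6 [ 0.59578482 -0.25107867  0.15209748] [-1.79980616e+02  5.97045011e-02 -1.78023481e+02] [ 0.70492017  0.33058916 -4.54329043]
```

View pics/c4.png

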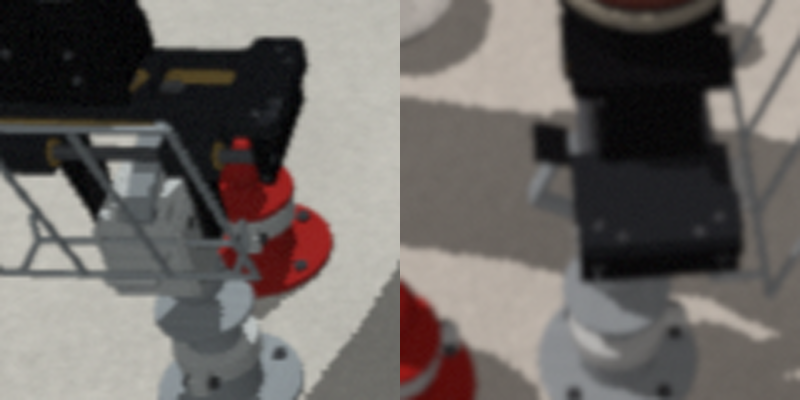

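```bash
python3 - <<'E'
from h import *
tcp=np.array([.5955,-.2509,.1515]);y=np.radians(1.98);R=np.array([[np.cos(y),-np.sin(y),0],[np.sin(y),np.cos(y),0],[0,0,1]])
for f in('s4','d4'):
    d=dict(np.load('/tmp/'+f+'.npz'));T=np.linalg.inv(d['cam_to_world']);img=d['frame'][:,:,::-1].copy();img=cv2.resize(img,None,fx=4,fy=4,interpolation=cv2.INTER_CUBIC)
    def pr(p): c=T[:3,:3]@p+T[:3,3];return (int(4*(d['fx']*c[0]/c[2]+d['cx'])+2),int(4*(d['fy']*c[1]/c[2]+d['cy'])+2))
    O=tcp-R@[.013,0,.0196]
    for z in(0,.049):
        q=[pr(O+R@np.array([x,yy,z])) for x,yy in((-.025,-.025),(.045,-.025),(.045,.025),(-.025,.025))]
        cv2.polylines(img,[np.array(q)],True,(0,255,0) if z==0 else (255,255,0),1)
    b=np.array([.5817,-.2513,.1043]);c=pr(b);cv2.circle(img,c,int(4*d['fx']*.019/np.linalg.norm(T[:3,:3]@b+T[:3,3])),(0,0,255),1)
    cv2.imwrite('/tmp/%s.png'%f,img[max(0,c[1]-250):c[1]+150,c[0]-200:c[0]+200])
cv2.imwrite('pics/c5.png',np.hstack([cv2.imread('/tmp/s4.png'),cv2.imread('/tmp/d4.png')]))
d=dict(np.load('/tmp/w4.npz'));P=cloud(d).reshape(-1,3);H=(P-tcp)@R+[0,0,.0196]
k=(d['frame'].reshape(-1,3).max(-1)<55)&(abs(H[:,0]+.046)<.016)&(abs(H[:,1])<.02)&(abs(H[:,2]-.085)<.012)
print(np.percentile(H[k],[3,50,97],axis=0).round(4).tolist())
E
```

```text
[[-0.055, -0.0113, 0.0799], [-0.0474, -0.0008, 0.0838], [-0.0379, 0.0101, 0.0862]]
```

View pics/c5.png

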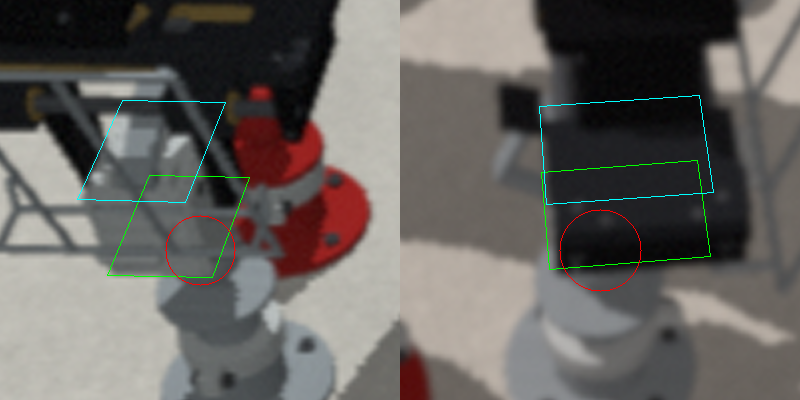

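The projected block outline (bore over the red ball circle) fits both views, so it is aligned to about 1 mm. I'll lower it gently.

drive_tool(
  plan=[
    {"delta_pos": [0, 0, 0.05], "spin": 0, "grip": 1},
    {"delta_pos": [0, 0, 0.1], "spin": 0, "grip": 1},
    {"delta_pos": [0, 0, 0.15], "spin": 0, "grip": 1},
    {"delta_pos": [0, 0, 0.2], "spin": 0, "grip": 1},
    {"delta_pos": [0, 0, 0.24], "spin": 0, "grip": 1},
    {"delta_pos": [0, 0, 0.28], "spin": 0, "grip": 1},
  ],
)

```text
t: 7.2
eef_pos: [0.5953, -0.2512, 0.1399]
tcp_rot: [180.0, -0.0, -178.0]
wrist_force: [0.8, -0.6, -5.0]
finger_gap: 0.57
gripper_force: 30.0
```

drive_tool(
  plan=[
    {"delta_pos": [0, 0, 0.03], "spin": 0, "grip": 1},
    {"delta_pos": [0, 0, 0.06], "spin": 0, "grip": 1},
    {"delta_pos": [0, 0, 0.09], "spin": 0, "grip": 1},
  ],
)

```text
t: 7.5
eef_pos: [0.5953, -0.2512, 0.1364]
tcp_rot: [180.0, -0.0, -178.0]
wrist_force: [0.5, -0.6, -5.2]
finger_gap: 0.573
gripper_force: 30.0
```

drive_tool(
  plan=[
    {"delta_pos": [0, 0, 0.03], "spin": 0, "grip": 1},
    {"delta_pos": [0, 0, 0.06], "spin": 0, "grip": 1},
    {"delta_pos": [0, 0, 0.09], "spin": 0, "grip": 1},
  ],
)

```text
t: 7.8
eef_pos: [0.5953, -0.2512, 0.1329]
tcp_rot: [-180.0, -0.0, -178.0]
wrist_force: [0.1, 0.6, -5.1]
finger_gap: 0.573
gripper_force: 30.0
```

drive_tool(
  plan=[
    {"delta_pos": [0, 0, 0.03], "spin": 0, "grip": 1},
    {"delta_pos": [0, 0, 0.06], "spin": 0, "grip": 1},
    {"delta_pos": [0, 0, 0.09], "spin": 0, "grip": 1},
  ],
)

```text
t: 8.1
eef_pos: [0.5953, -0.2512, 0.1292]
tcp_rot: [-180.0, -0.0, -178.0]
wrist_force: [0.8, -0.3, -4.0]
finger_gap: 0.57
gripper_force: 30.0
```

drive_tool(
  plan=[
    {"delta_pos": [0, 0, 0.02], "spin": 0, "grip": 1},
    {"delta_pos": [0, 0, 0.04], "spin": 0, "grip": 1},
    {"delta_pos": [0, 0, 0.06], "spin": 0, "grip": 1},
  ],
)

```text
t: 8.4
eef_pos: [0.5953, -0.2512, 0.1269]
tcp_rot: [-180.0, 0.0, -178.0]
wrist_force: [-0.1, 0.2, -4.6]
finger_gap: 0.572
gripper_force: 30.0
```

drive_tool(
  plan=[
    {"delta_pos": [0, 0, 0.02], "spin": 0, "grip": 1},
    {"delta_pos": [0, 0, 0.04], "spin": 0, "grip": 1},
    {"delta_pos": [0, 0, 0.06], "spin": 0, "grip": 1},
  ],
)

```text
t: 8.7
eef_pos: [0.5953, -0.2512, 0.1245]
tcp_rot: [-180.0, -0.0, -178.0]
wrist_force: [0.4, 0.7, -4.5]
finger_gap: 0.57
gripper_force: 30.0
```

drive_tool(
  plan=[
    {"delta_pos": [0, 0, 0.02], "spin": 0, "grip": 1},
    {"delta_pos": [0, 0, 0.04], "spin": 0, "grip": 1},
    {"delta_pos": [0, 0, 0.06], "spin": 0, "grip": 1},
  ],
)

```text
t: 9.0
eef_pos: [0.5953, -0.2512, 0.1221]
tcp_rot: [180.0, -0.0, -178.0]
wrist_force: [0.6, 0.1, -4.4]
finger_gap: 0.571
gripper_force: 30.0
```

drive_tool(
  plan=[
    {"delta_pos": [0, 0, 0.02], "spin": 0, "grip": 1},
    {"delta_pos": [0, 0, 0.04], "spin": 0, "grip": 1},
    {"delta_pos": [0, 0, 0.06], "spin": 0, "grip": 1},
  ],
)

```text
t: 9.3
eef_pos: [0.5953, -0.251, 0.1199]
tcp_rot: [180.0, -0.0, -178.0]
wrist_force: [-1.8, 1.6, -0.9]
finger_gap: 0.575
gripper_force: 30.0
```

drive_tool(
  plan=[
    {"delta_pos": [0, 0, 0.02], "spin": 0, "grip": 1},
    {"delta_pos": [0, 0, 0.02], "spin": 0, "grip": 1},
  ],
)

```text
t: 9.5
eef_pos: [0.5953, -0.251, 0.1191]
tcp_rot: [180.0, -0.0, -178.0]
wrist_force: [-2.1, 2.3, -0.6]
finger_gap: 0.575
gripper_force: 30.0
```

drive_tool(
  plan=[
    {"delta_pos": [0, 0, 0.02], "spin": 0, "grip": 1},
    {"delta_pos": [0, 0, 0.02], "spin": 0, "grip": 1},
  ],
)

```text
t: 9.7
eef_pos: [0.5953, -0.2511, 0.1182]
tcp_rot: [180.0, 0.0, -178.0]
wrist_force: [-2.8, 2.3, 0.5]
finger_gap: 0.576
gripper_force: 30.0
```

drive_tool(
  plan=[
    {"delta_pos": [0.012, 0.01, 0.02], "spin": 0, "grip": 1},
    {"delta_pos": [0.012, 0.01, 0.02], "spin": 0, "grip": 1},
  ],
)

```text
t: 9.9
eef_pos: [0.595, -0.2508, 0.1175]
tcp_rot: [-180.0, 0.0, -178.0]
wrist_force: [-1.3, 1.4, 1.0]
finger_gap: 0.57
gripper_force: 30.0
```

drive_tool(
  plan=[
    {"delta_pos": [0, 0, 0.02], "spin": 0, "grip": 1},
    {"delta_pos": [0, 0, 0.02], "spin": 0, "grip": 1},
  ],
)

```text
t: 10.1
eef_pos: [0.5949, -0.2508, 0.1166]
tcp_rot: [-180.0, 0.0, -178.0]
wrist_force: [-1.1, 1.1, 0.1]
finger_gap: 0.57
gripper_force: 30.0
```

drive_tool(
  plan=[
    {"delta_pos": [0.008, 0.006, 0.02], "spin": 0, "grip": 1},
    {"delta_pos": [0.008, 0.006, 0.02], "spin": 0, "grip": 1},
  ],
)

```text
t: 10.3
eef_pos: [0.5947, -0.2507, 0.1159]
tcp_rot: [-180.0, 0.0, -178.0]
wrist_force: [0.0, 1.6, 2.0]
finger_gap: 0.57
gripper_force: 30.0
```

drive_tool(
  plan=[
    {"delta_pos": [0, 0, 0.02], "spin": 0, "grip": 1},
    {"delta_pos": [0, 0, 0.02], "spin": 0, "grip": 1},
  ],
)

```text
t: 10.5
eef_pos: [0.5947, -0.2507, 0.1152]
tcp_rot: [-180.0, 0.0, -178.0]
wrist_force: [0.5, 0.8, 2.2]
finger_gap: 0.572
gripper_force: 30.0
```

drive_tool(
  plan=[
    {"delta_pos": [0, 0, 0.02], "spin": 0, "grip": 1},
    {"delta_pos": [0, 0, 0.02], "spin": 0, "grip": 1},
  ],
)

```text
t: 10.7
eef_pos: [0.5946, -0.2507, 0.1142]
tcp_rot: [-180.0, 0.0, -178.1]
wrist_force: [0.5, 1.4, 2.3]
finger_gap: 0.573
gripper_force: 30.0
```

drive_tool(
  plan=[
    {"delta_pos": [0, 0, 0.02], "spin": 0, "grip": 1},
    {"delta_pos": [0, 0, 0.02], "spin": 0, "grip": 1},
  ],
)

```text
t: 10.9
eef_pos: [0.5946, -0.2506, 0.1132]
tcp_rot: [-180.0, 0.0, -178.0]
wrist_force: [0.6, 1.5, 2.6]
finger_gap: 0.575
gripper_force: 30.0
```

drive_tool(
  plan=[
    {"delta_pos": [0, 0, 0.02], "spin": 0, "grip": 1},
    {"delta_pos": [0, 0, 0.02], "spin": 0, "grip": 1},
  ],
)

```text
t: 11.1
eef_pos: [0.5945, -0.2506, 0.1122]
tcp_rot: [180.0, -0.0, -178.0]
wrist_force: [0.9, 0.9, -0.6]
finger_gap: 0.573
gripper_force: 30.0
```

drive_tool(
  plan=[
    {"delta_pos": [0, 0, 0.02], "spin": 0, "grip": 1},
    {"delta_pos": [0, 0, 0.02], "spin": 0, "grip": 1},
  ],
)

```text
t: 11.3
eef_pos: [0.5944, -0.2506, 0.1114]
tcp_rot: [180.0, -0.0, -178.0]
wrist_force: [1.5, 0.2, 0.3]
finger_gap: 0.571
gripper_force: 30.0
```

drive_tool(
  plan=[
    {"delta_pos": [0, 0, 0.02], "spin": 0, "grip": 1},
    {"delta_pos": [0, 0, 0.04], "spin": 0, "grip": 1},
    {"delta_pos": [0, 0, 0.04], "spin": 0, "grip": 1},
  ],
)

```text
t: 11.6
eef_pos: [0.5943, -0.2505, 0.1096]
tcp_rot: [180.0, -0.0, -178.0]
wrist_force: [1.0, 1.0, -1.9]
finger_gap: 0.573
gripper_force: 30.0
```

drive_tool(
  plan=[
    {"delta_pos": [0, 0, 0.02], "spin": 0, "grip": 1},
    {"delta_pos": [0, 0, 0.04], "spin": 0, "grip": 1},
    {"delta_pos": [0, 0, 0.04], "spin": 0, "grip": 1},
  ],
)

```text
t: 11.9
eef_pos: [0.5942, -0.2505, 0.108]
tcp_rot: [180.0, -0.0, -178.0]
wrist_force: [1.2, 0.8, -4.1]
finger_gap: 0.569
gripper_force: 30.0
```

drive_tool(
  plan=[
    {"delta_pos": [0, 0, 0.02], "spin": 0, "grip": 1},
    {"delta_pos": [0, 0, 0.04], "spin": 0, "grip": 1},
    {"delta_pos": [0, 0, 0.04], "spin": 0, "grip": 1},
  ],
)

```text
t: 12.2
eef_pos: [0.5943, -0.2505, 0.1065]
tcp_rot: [180.0, -0.0, -178.0]
wrist_force: [1.7, 0.8, -4.7]
finger_gap: 0.572
gripper_force: 30.0
```

drive_tool(
  plan=[
    {"delta_pos": [-0.008, 0, 0.03], "spin": 0, "grip": 1},
    {"delta_pos": [-0.008, 0, 0.06], "spin": 0, "grip": 1},
    {"delta_pos": [-0.008, 0, 0.06], "spin": 0, "grip": 1},
  ],
)

```text
t: 12.5
eef_pos: [0.5944, -0.2505, 0.1038]
tcp_rot: [180.0, -0.1, -178.0]
wrist_force: [1.3, 1.0, -6.5]
finger_gap: 0.571
gripper_force: 30.0
```

drive_tool(
  plan=[
    {"delta_pos": [0, 0, 0.02], "spin": 0, "grip": 1},
    {"delta_pos": [0, 0, 0.04], "spin": 0, "grip": 1},
    {"delta_pos": [0, 0, 0.04], "spin": 0, "grip": 1},
  ],
)

```text
t: 12.8
eef_pos: [0.5945, -0.2505, 0.1025]
tcp_rot: [180.0, -0.0, -178.1]
wrist_force: [0.3, 1.8, -6.0]
finger_gap: 0.572
gripper_force: 30.0
```

drive_tool(
  plan=[
    {"delta_pos": [0, 0, 0.02], "spin": 0, "grip": 1},
    {"delta_pos": [0, 0, 0.03], "spin": 0, "grip": 1},
    {"delta_pos": [0, 0, 0.03], "spin": 0, "grip": 1},
  ],
)

```text
t: 13.1
eef_pos: [0.5946, -0.2505, 0.1016]
tcp_rot: [180.0, -0.0, -178.0]
wrist_force: [-0.8, 1.3, -5.7]
finger_gap: 0.57
gripper_force: 30.0
```

drive_tool(
  plan=[
    {"delta_pos": [0, 0.01, 0.02], "spin": 0, "grip": 1},
    {"delta_pos": [0, 0.01, 0.02], "spin": 0, "grip": 1},
  ],
)

```text
t: 13.3
eef_pos: [0.5947, -0.2503, 0.1008]
tcp_rot: [-180.0, -0.0, -178.1]
wrist_force: [-1.6, 0.2, -5.7]
finger_gap: 0.568
gripper_force: 30.0
```

drive_tool(
  plan=[
    {"delta_pos": [0, 0, 0.02], "spin": 0, "grip": 1},
    {"delta_pos": [0, 0, 0.02], "spin": 0, "grip": 1},
  ],
)

```text
t: 13.5
eef_pos: [0.5947, -0.2503, 0.1]
tcp_rot: [-180.0, -0.0, -178.1]
wrist_force: [-0.1, 1.4, -5.9]
finger_gap: 0.574
gripper_force: 30.0
```

drive_tool(
  plan=[
    {"delta_pos": [0, 0, 0.02], "spin": 0, "grip": 1},
    {"delta_pos": [0, 0, 0.02], "spin": 0, "grip": 1},
  ],
)

```text
t: 13.7
eef_pos: [0.5948, -0.2503, 0.0997]
tcp_rot: [-180.0, 0.0, -178.1]
wrist_force: [-2.1, 0.4, -1.3]
finger_gap: 0.575
gripper_force: 30.0
```

drive_tool(
  plan=[
    {"delta_pos": [0, 0, 0.02], "spin": 0, "grip": 1},
    {"delta_pos": [0, 0, 0.02], "spin": 0, "grip": 1},
  ],
)

```text
t: 13.9
eef_pos: [0.5949, -0.2504, 0.0995]
tcp_rot: [-180.0, 0.0, -178.1]
wrist_force: [-5.1, 1.4, 4.7]
finger_gap: 0.569
gripper_force: 30.0
```

drive_tool(
  plan=[
    {"delta_pos": [0, 0, 0.02], "spin": 0, "grip": 1},
    {"delta_pos": [0, 0, 0.02], "spin": 0, "grip": 1},
  ],
)

```text
t: 14.1
eef_pos: [0.5949, -0.2504, 0.0995]
tcp_rot: [-180.0, 0.0, -178.1]
wrist_force: [-7.3, 2.0, 10.1]
finger_gap: 0.572
gripper_force: 30.0
```

Hard stop at the expected home height (TCP 0.0995, predicted 0.0999). Ease off, release and rise.

drive_tool(
  plan=[
    {"delta_pos": [0.02, 0, -0.02], "spin": 0, "grip": 1},
    {"delta_pos": [0.02, 0, -0.04], "spin": 0, "grip": 1},
    {"delta_pos": [0.02, 0, -0.04], "spin": 0, "grip": -1},
    {"delta_pos": [0.02, 0, -0.04], "spin": 0, "grip": -1},
    {"delta_pos": [0.02, 0, -0.04], "spin": 0, "grip": -1},
    {"delta_pos": [0.02, 0, -0.04], "spin": 0, "grip": -1},
    {"delta_pos": [0.02, 0, -0.04], "spin": 0, "grip": -1},
    {"delta_pos": [0.02, 0, -0.04], "spin": 0, "grip": -1},
  ],
)

```text
t: 14.9
eef_pos: [0.594, -0.2502, 0.0993]
tcp_rot: [-180.0, -0.0, -178.0]
wrist_force: [-0.6, -0.0, -0.4]
finger_gap: 0.975
gripper_force: 0.0
```

drive_tool(
  plan=[
    {"delta_pos": [0, 0, -0.3], "spin": 0, "grip": -1},
    {"delta_pos": [0, 0, -1.0], "spin": 0, "grip": -1},
    {"delta_pos": [0, 0, -1.8], "spin": 0, "grip": -1},
    {"delta_pos": [0, 0, -2.6], "spin": 0, "grip": -1},
    {"delta_pos": [0, 0, -2.6], "spin": 0, "grip": 1},
    {"delta_pos": [0, 0, -2.6], "spin": 0, "grip": 1},
    {"delta_pos": [0, 0, -2.6], "spin": 0, "grip": 1},
    {"delta_pos": [0, 0, -2.6], "spin": 0, "grip": 1},
  ],
)

```text
t: 15.7
eef_pos: [0.5934, -0.25, 0.2023]
tcp_rot: [180.0, -0.1, -178.0]
wrist_force: [-0.2, 0.2, -0.6]
finger_gap: 0.726
gripper_force: 0.0
```

```bash
python3 - <<'E'
from h import *
w=snap('wrist','w6');a=snap('scene','s6');b=snap('side','d6')
o=get_obs();print(o['t'],o['eef_pos'],o['tcp_rot'],o['wrist_force'],o['finger_gap'])
y=np.radians(2);R=np.array([[np.cos(y),-np.sin(y),0],[np.sin(y),np.cos(y),0],[0,0,1]])
for n,d in(('w',w),('s',a),('d',b)):
    P=cloud(d);H=(P-[.5817,-.2513,.1043])@R+[0,0,.024]
    k=(d['frame'].max(-1)<55)&(abs(H[...,0]+.035)<.02)&(abs(H[...,1])<.02)&(abs(H[...,2]-.085)<.02)
    if k.sum(): print(n,'pad',k.sum(),np.percentile(H[k],[3,50,97],axis=0).round(4).tolist(),np.percentile(P[k],[3,50,97],axis=0).round(4).tolist())
    k=(abs(H[...,2]-.049)<.006)&(H[...,0]>-.03)&(H[...,0]<.045)&(abs(H[...,1])<.024)&(abs(H[...,1])>.014);A=H[k]
    if len(A)>20: 
        c,*_=np.linalg.lstsq(np.c_[A[:,:2],np.ones(len(A))],A[:,2],rcond=None);print(n,'roof',len(A),'slopes deg,height',np.degrees(c[:2]).round(2),c[2].round(4))
E
```

```text
15.85 [ 0.59365618 -0.25008198  0.20257888] [ 1.79973729e+02 -7.29106022e-02 -1.78046029e+02] [ 0.53942806 -0.09214448 -0.17363235] 0.5881912267224199
w pad 1398 [[-0.0399, -0.0111, 0.0818], [-0.0319, -0.0007, 0.0858], [-0.0232, 0.0105, 0.0886]] [[0.5418, -0.2634, 0.1621], [0.5497, -0.2529, 0.1661], [0.5584, -0.2419, 0.1689]]
w roof 2918 slopes deg,height [-0.95 -0.03] 0.0491
s pad 48 [[-0.0374, -0.0081, 0.0799], [-0.0288, -0.0015, 0.0834], [-0.0245, 0.0084, 0.0866]] [[0.5446, -0.2605, 0.1602], [0.5529, -0.254, 0.1637], [0.5573, -0.2437, 0.1669]]
s roof 215 slopes deg,height [-0.69  0.34] 0.0479
d pad 108 [[-0.0392, -0.0106, 0.081], [-0.031, -0.0016, 0.0861], [-0.0235, 0.0104, 0.09]] [[0.5427, -0.2631, 0.1613], [0.551, -0.254, 0.1664], [0.5581, -0.242, 0.1703]]
d roof 210 slopes deg,height [-0.56 16.74] 0.0546
```

View pics/w6.png

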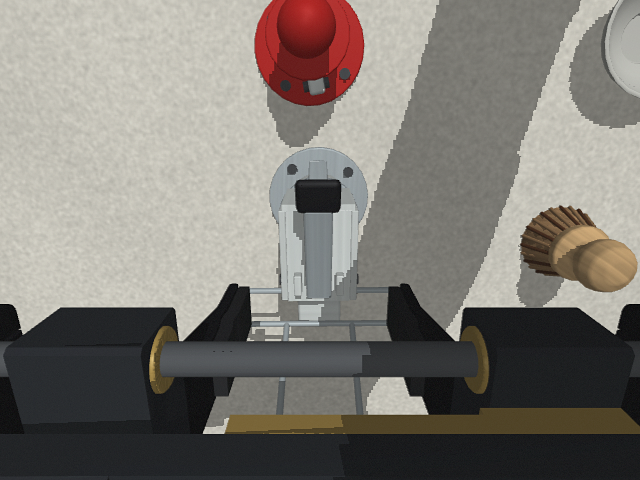

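The wrist view shows the holder seated upright over the flange, with the pad at (318,196). Roof height is 49.1 mm relative to home and the lean is about 1°, so it is home. Next I press the lever with the fingers shut.

drive_tool(
  plan=[
    {"delta_pos": [0.5, -0.02, 0], "spin": 0, "grip": 1},
    {"delta_pos": [1.09, -0.025, 0], "spin": 0, "grip": 1},
    {"delta_pos": [1.09, -0.025, 0], "spin": 0, "grip": 1},
    {"delta_pos": [1.09, -0.025, 0], "spin": 0, "grip": 1},
    {"delta_pos": [1.09, -0.025, 0.3], "spin": 0, "grip": 1},
    {"delta_pos": [1.09, -0.025, 0.6], "spin": 0, "grip": 1},
    {"delta_pos": [1.09, -0.025, 0.7], "spin": 0, "grip": 1},
    {"delta_pos": [1.09, -0.025, 0.7], "spin": 0, "grip": 1},
  ],
)

```text
t: 16.65
eef_pos: [0.55, -0.2523, 0.1737]
tcp_rot: [179.9, -0.1, -178.0]
wrist_force: [0.5, -0.6, 0.4]
finger_gap: 0.008
gripper_force: 0.0
```

drive_tool(
  plan=[
    {"delta_pos": [0, 0, 0.05], "spin": 0, "grip": 1},
    {"delta_pos": [0, 0, 0.1], "spin": 0, "grip": 1},
    {"delta_pos": [0, 0, 0.15], "spin": 0, "grip": 1},
    {"delta_pos": [0, 0, 0.15], "spin": 0, "grip": 1},
  ],
)

```text
t: 17.05
eef_pos: [0.5504, -0.2527, 0.1693]
tcp_rot: [-180.0, 0.0, -178.1]
wrist_force: [0.5, 0.3, -0.1]
finger_gap: 0.006
gripper_force: 0.1
```

drive_tool(
  plan=[
    {"delta_pos": [0, 0, 0.03], "spin": 0, "grip": 1},
    {"delta_pos": [0, 0, 0.06], "spin": 0, "grip": 1},
  ],
)

```text
t: 17.25
eef_pos: [0.5503, -0.2528, 0.1671]
tcp_rot: [-180.0, -0.0, -178.1]
wrist_force: [-2.1, 0.2, 1.3]
finger_gap: 0.004
gripper_force: 0.8
```

drive_tool(
  plan=[
    {"delta_pos": [0.02, 0, 0.04], "spin": 0, "grip": 1},
    {"delta_pos": [0.04, 0, 0.08], "spin": 0, "grip": 1},
  ],
)

```text
t: 17.45
eef_pos: [0.5486, -0.2529, 0.1636]
tcp_rot: [-180.0, -0.0, -178.1]
wrist_force: [-1.3, -0.8, 1.9]
finger_gap: 0.007
gripper_force: 0.8
```

drive_tool(
  plan=[
    {"delta_pos": [0.02, 0, 0.04], "spin": 0, "grip": 1},
    {"delta_pos": [0.04, 0, 0.08], "spin": 0, "grip": 1},
  ],
)

```text
t: 17.65
eef_pos: [0.5473, -0.2528, 0.1604]
tcp_rot: [180.0, 0.0, -178.0]
wrist_force: [0.1, -0.4, 0.7]
finger_gap: 0.004
gripper_force: 0.5
```

drive_tool(
  plan=[
    {"delta_pos": [0.02, 0, 0.04], "spin": 0, "grip": 1},
    {"delta_pos": [0.04, 0, 0.08], "spin": 0, "grip": 1},
  ],
)

```text
t: 17.85
eef_pos: [0.5457, -0.2529, 0.1574]
tcp_rot: [-180.0, 0.0, -178.0]
wrist_force: [-0.2, -0.3, 1.9]
finger_gap: 0.003
gripper_force: 1.3
```

Following the lever's arc with small steps.

drive_tool(
  plan=[
    {"delta_pos": [0.02, 0, 0.04], "spin": 0, "grip": 1},
    {"delta_pos": [0.03, 0, 0.08], "spin": 0, "grip": 1},
  ],
)

```text
t: 18.05
eef_pos: [0.5445, -0.2529, 0.1543]
tcp_rot: [-180.0, 0.0, -178.0]
wrist_force: [-1.9, -0.5, 5.1]
finger_gap: 0.001
gripper_force: 2.1
```

drive_tool(
  plan=[
    {"delta_pos": [0.02, 0, 0.04], "spin": 0, "grip": 1},
    {"delta_pos": [0.03, 0, 0.08], "spin": 0, "grip": 1},
  ],
)

```text
t: 18.25
eef_pos: [0.5432, -0.253, 0.151]
tcp_rot: [-180.0, -0.0, -178.0]
wrist_force: [-1.5, -0.1, 4.4]
finger_gap: 0.003
gripper_force: 1.9
```

drive_tool(
  plan=[
    {"delta_pos": [0.01, 0, 0.04], "spin": 0, "grip": 1},
    {"delta_pos": [0.02, 0, 0.08], "spin": 0, "grip": 1},
  ],
)

```text
t: 18.45
eef_pos: [0.5422, -0.253, 0.1475]
tcp_rot: [180.0, -0.0, -178.1]
wrist_force: [-2.8, 0.2, 4.4]
finger_gap: 0.006
gripper_force: 1.3
```

drive_tool(
  plan=[
    {"delta_pos": [0.01, 0, 0.04], "spin": 0, "grip": 1},
    {"delta_pos": [0.02, 0, 0.08], "spin": 0, "grip": 1},
  ],
)

```text
t: 18.65
eef_pos: [0.5415, -0.2529, 0.1441]
tcp_rot: [180.0, -0.0, -178.0]
wrist_force: [-1.4, -0.2, 0.3]
finger_gap: 0.008
gripper_force: 0.5
```

drive_tool(
  plan=[
    {"delta_pos": [0.01, 0, 0.04], "spin": 0, "grip": 1},
    {"delta_pos": [0.02, 0, 0.08], "spin": 0, "grip": 1},
  ],
)

```text
t: 18.85
eef_pos: [0.5409, -0.2529, 0.1411]
tcp_rot: [180.0, -0.0, -178.0]
wrist_force: [-0.6, 0.0, 0.3]
finger_gap: 0.002
gripper_force: 0.4
```

drive_tool(
  plan=[
    {"delta_pos": [0.0, 0, 0.03], "spin": 0, "grip": 1},
    {"delta_pos": [0.0, 0, 0.05], "spin": 0, "grip": 1},
  ],
)

```text
t: 19.05
eef_pos: [0.5406, -0.253, 0.1392]
tcp_rot: [180.0, -0.0, -178.0]
wrist_force: [-2.9, 0.5, 2.4]
finger_gap: 0.007
gripper_force: 1.3
```

drive_tool(
  plan=[
    {"delta_pos": [0, 0, 0.02], "spin": 0, "grip": 1},
    {"delta_pos": [0, 0, 0.02], "spin": 0, "grip": 1},
  ],
)

```text
t: 19.25
eef_pos: [0.5406, -0.2531, 0.1386]
tcp_rot: [-180.0, -0.0, -178.1]
wrist_force: [-3.1, -0.6, 3.4]
finger_gap: 0.005
gripper_force: 1.9
```

drive_tool(
  plan=[
    {"delta_pos": [0, 0, 0.03], "spin": 0, "grip": 1},
    {"delta_pos": [0, 0, 0.03], "spin": 0, "grip": 1},
  ],
)

```text
t: 19.45
eef_pos: [0.5407, -0.2533, 0.1377]
tcp_rot: [-180.0, -0.0, -178.1]
wrist_force: [-4.5, -0.4, 5.6]
finger_gap: 0.005
gripper_force: 2.9
```

drive_tool(
  plan=[
    {"delta_pos": [0, 0, 0.03], "spin": 0, "grip": 1},
    {"delta_pos": [0, 0, 0.03], "spin": 0, "grip": 1},
  ],
)

```text
t: 19.65
eef_pos: [0.5407, -0.2535, 0.1374]
tcp_rot: [-180.0, 0.0, -178.1]
wrist_force: [-6.6, 1.1, 13.7]
finger_gap: 0.008
gripper_force: 6.3
```

drive_tool(
  plan=[
    {"delta_pos": [0.02, 0, -0.1], "spin": 0, "grip": 1},
    {"delta_pos": [0.02, 0, -0.4], "spin": 0, "grip": 1},
    {"delta_pos": [0.02, 0, -1.2], "spin": 0, "grip": 1},
    {"delta_pos": [0.02, 0, -2.0], "spin": 0, "grip": 1},
    {"delta_pos": [0.02, 0, -2.0], "spin": 0, "grip": 1},
  ],
)

```text
t: 20.15
eef_pos: [0.5425, -0.2538, 0.2216]
tcp_rot: [-179.8, 0.4, -178.0]
wrist_force: [0.1, 0.4, -0.3]
finger_gap: 0.003
gripper_force: 0.0
```

```bash
python3 - <<'E'
from h import *
w=snap('wrist','w7');a=snap('scene','s7');b=snap('side','d7')
o=get_obs();print(o['t'],o['eef_pos'],o['wrist_force'])
y=np.radians(2);R=np.array([[np.cos(y),-np.sin(y),0],[np.sin(y),np.cos(y),0],[0,0,1]])
for n,d in(('w',w),('s',a),('d',b)):
    P=cloud(d);H=(P-[.5817,-.2513,.1043])@R+[0,0,.024]
    k=(d['frame'].max(-1)<55)&(abs(H[...,0]+.045)<.018)&(abs(H[...,1])<.02)&(abs(H[...,2]-.065)<.02)
    if k.sum(): print(n,'pad',k.sum(),np.percentile(H[k],[3,50,97],axis=0).round(4).tolist())
    k=(abs(H[...,2]-.049)<.006)&(H[...,0]>-.03)&(H[...,0]<.045)&(abs(H[...,1])<.024)&(abs(H[...,1])>.014);A=H[k]
    if len(A)>20:
        c,*_=np.linalg.lstsq(np.c_[A[:,:2],np.ones(len(A))],A[:,2],rcond=None);print(n,'roof',len(A),np.degrees(c[:2]).round(2),c[2].round(4))
up=lambda f,b:cv2.resize(cv2.imread('pics/%s.png'%f)[b[1]:b[3],b[0]:b[2]],(400,400),interpolation=cv2.INTER_CUBIC)
cv2.imwrite('pics/c7.png',np.hstack([up('s7',(90,150,210,270)),up('d7',(250,300,370,420))]))
E
```

```text
20.3 [ 0.54010339 -0.25283478  0.21609543] [-0.55319415  0.93773184  0.32242554]
w pad 950 [[-0.0502, -0.0112, 0.0575], [-0.042, -0.0006, 0.0595], [-0.0331, 0.0106, 0.0609]]
w roof 1042 [0.93 0.02] 0.049
s pad 55 [[-0.0489, -0.0074, 0.0549], [-0.0419, 0.0035, 0.0585], [-0.0333, 0.0113, 0.0611]]
s roof 219 [-1.04  0.36] 0.048
d pad 100 [[-0.0505, -0.0107, 0.0568], [-0.0431, -0.0009, 0.0601], [-0.0354, 0.0093, 0.063]]
d roof 337 [-0.93  1.46] 0.0495
```

View pics/c7.png

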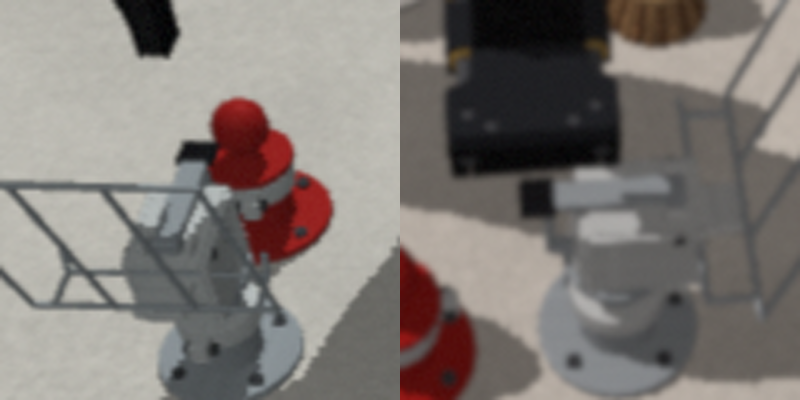

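The lever lies flat on the block: the pad measures 59.5 mm, and 58.5 plus the 1° lean is expected. The block sits just above the shoulder, and the arm is well clear.

```bash
python3 -c "
from h import *
print(ticket.job_done())"
```

```text
the job is handed in; nothing more can be done
None
```

The holder is fully home on its ball stand with the latch lever locked, and the job was handed in at about 20 s. The highest forces read were about 15 N seating the holder and 14 N on the lever, and the bottle, brush and dish were left alone.

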